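Stack the watch-parts dishes in order of reassembly

TASK

Stack the parts dishes of this watch on the black stand, one at a time from the bottom up: first the blue dish, then the red one on it, then the yellow one, each seated squarely in the one below, and last close the stack with the dust cover. Carry them level so that nothing spills, and leave the green dish, the loupe and the tweezers where they are.

Things in the scene. Friction and masses are not known exactly. Their poses are not given: they have to be found in the camera images.
- blue_dish_center (a point): Blue round metal dish of watch parts, lowest in the stack. 36 mm tall, 90 g: foot 0 to 6 mm up, tapering from 41 down to 34 mm across; grip band (widest) 56 mm across, 6 to 26 mm up; neck 51 mm across, 26 to 36 mm up; mouth 46 mm across, 25 mm deep. A foot sinks 6 mm into the mouth below, so each dish adds 30 mm. Point: centre of the dish, 18 mm above its underside; z up its axis.
- red_dish_center (a point): Red dish, otherwise the same shape, size and mass as the blue one; goes on the blue dish. Point: its centre, on the axis 18 mm above its underside; z up its axis.
- yellow_dish_center (a point): Yellow dish, otherwise the same shape, size and mass as the blue one; goes on the red dish. Point: its centre, on the axis 18 mm above its underside; z up its axis.
- cover_knob (a point): Dust cover: dark steel-grey disc with an upright brass knob to hold it by, 80 g. Foot like the dishes' (0 to 6 mm up); disc 56 mm across, 6 to 12 mm up; knob 18 mm across, 12 to 40 mm up. Closes the stack: its foot sinks 6 mm into the yellow dish, the disc rests on the rim. Point: middle of the knob, 26 mm above the underside of the foot; z up its axis.
- black_stand_top (a point): Black round stand, fixed to the bench, on which the stack is built: flat base 80 mm across and 10 mm high, with an upright collar 51 mm across outside and 46 mm inside, 12 mm deep. A dish's foot sinks 6 mm into the collar and its grip band rests on the rim. Point: centre of the collar's rim, 22 mm above the bench; z up.
- wood_stand_top (a point): Brown wooden stand of the same shape and size as the black one, also fixed; it stays empty. Point: centre of its collar's rim, 22 mm above the bench.
- green_dish_center (a point): Green dish, the same shape as the blue one, of another job: it stays where it is. Point: its centre, 18 mm above its underside.
- loupe_center (a point): Bystander: black eye loupe standing on end, 32 mm across, 26 mm tall, 30 g. Point: its centre, 13 mm above the bench.
- tweezers_center (a point): Bystander: steel tweezers lying flat, about 112 mm long (along their own y, which lies within 10 degrees of the world's y), 10 mm wide, 6 mm high, 20 g. Point: their middle, 3 mm above the bench.
Mind the look-alikes: they are no part of the job. Of the things that look like the part that bears yellow_dish_center, the larger one is meant.

How it is judged:
By the outcome, as a careful person would: the job done as asked, in the order asked, and still so for the second after the job is handed in, with the robot touching nothing.
It also fails if it takes over 120 s, if anything falls off the work surface, if the arm or the gripper's body presses on something with over 40 N, if the wrist force passes 120 N, or if a joint passes its speed limit or range.

ROBOT

A 7-joint arm with a two-finger parallel gripper is mounted at the origin on the work surface. World frame = base frame: x ahead of the robot, y to its left, z up, the work surface at z = 0. Lengths are in m, angles in degrees, forces in N, time in s.
With the tool pointing down it reaches from about 0.35 to 0.775 m from the base axis. Payload 3.1 kg.
Tool frame: the origin (TCP) lies on the centre line of the jaws, within the pads' length; the fingertips stand 17 mm ahead of it and the grasp point (between the pads) lies 2 mm behind it (robot.tip_reach is the distance from the TCP to the fingertips, in m); z points along the fingers, y is the direction in which the jaws open and shut (so a half turn about z gives the same grasp; the last joint's range is limited). The gripper opens to 85 mm and grips with 20 to 120 N. Pads are 22 mm wide; open, the fingers measure 114 mm over their backs; the gripper's body (76 mm by 85 mm) begins 54 mm behind the grasp point. The pads swing forward as they close: fully open they stand 13 mm farther back than shut.
Start: joints at [68.486, 17.813, 0.802, 86.603, -0.252, 75.585, -1.558], TCP at [0.18, -0.52, 0.248] pointing down, gripper open.
Joint ranges: [-154.91, 154.91], [-16.99, 109.72], [-72.82, 74.43], [7.12, 147.25], [-82.49, 262.49], [11.32, 116.49], [-174.64, 174.64]. Speed limits (degrees/s): [159.86, 159.86, 180, 180, 180, 180, 180].

INTERFACE

Orientations are given as [roll, pitch, yaw] about the fixed x, y, z axes, in that order (R = Rz(yaw) Ry(pitch) Rx(roll)).
In Python, from station import robot, fingers, vision, workorder, recognise gives the robot as it stands. Calls block until the motion is done:
- robot.move_to(position, orientation): joint-space move of the TCP to a pose.
- robot.line_to(position, orientation=None, velocity=0.15, f_stop=None): straight line of the TCP; orientation=None keeps the orientation; velocity is the mean speed in m/s. With f_stop (N) it stops when the force on the tool has changed by that much, and returns True; else False.
- robot.move_j(angles): joint-space move.
- fingers.gripper_to(opening, force=None): opening from 0.0 (shut) to 1.0 (fully open); force is the grip in N (None keeps the last); returns when the fingers have stopped.
- robot.pause(seconds).
- robot.inverse_kinematics(position, orientation): joint angles nearest the present ones, or None.
- vision.grab_frame(name): name is "scene" or "side" or "wrist"; returns the picture (420x560x3 uint8, red, green, blue); there is no depth.
- vision.calibration(name): a dict with "mtx" (3x3 intrinsics, pixels), "k1" (the pictures are not rectified: a ray, as slopes to the right and down, at radius r is drawn at 1 + k1 r^2 times it, then the intrinsics apply), "extrinsics" (4x4, takes a point from world to camera coordinates); the wrist camera has in their place "T_tool_cam" (4x4, takes a point from camera to tool coordinates, whose origin is the TCP and whose axes are the flange's). Camera axes: x right, y up, looking along -z (the intrinsics and any distortion apply to the point x, -y, -z); pixel columns grow to the right and rows downward; lengths in m; the calibration is good to about 2 mm. A picture is of the moment at which its call begins: read the wrist's pose just before it. calibration takes no time and is no camera call.
A pose or a line that the arm cannot do raises robot.PlanningError and nothing moves.
- workorder.close_job(): hands the job in, once; it reports no verdict.
Trained networks look in the newest picture that a camera, given by its name, has taken for a name from the list of things; names that differ only in an ending like _2 or _b are one class to them, and where a whole thing is asked for, a point or a joint stands for the part that bears it (a point fixed in the world has none). Each returns a list of dicts, best first, with "p" (0 to 1); they miss things now and then, are a little off and sometimes report something else, mostly with a low value. They report only what shows in the picture. A call takes as long as a camera call. They do not tell look-alikes from the thing itself.
- recognise(label, camera): "rect" ([centre column, centre row, width, height] in pixels, round what is visible of it).
Readings, each from a call of its own:
- robot.current_time_s(): time.
- robot.current_joint_positions(): joint angles.
- robot.current_dq(): joint speeds.
- robot.current_joint_torque(): joint torques, N m.
- robot.current_tool_pos(): TCP position.
- robot.current_eef_rot(): TCP orientation.
- robot.current_contact_force(): force on the tool from outside, world axes, zero at the start.
- robot.current_torque(): the same for the moment, N m.
- robot.current_finger_gap(): opening from 0.0 (shut) to 1.0 (fully open).
Only numpy, scipy, OpenCV 4.12 (cv2) and the standard library are available. Lean on these libraries where they do the work, as an engineer would, in place of code of your own. Each camera call takes 0.05 s, during which the arm holds its last target.

## Working session

There is one attempt and no reset: what is moved stays moved. The work goes in short steps, each a Python script; the robot and the scene stay as the last script left them, time stands still between calls to the robot, and variables do not carry over. Pictures are saved under pics/ and viewed, and the job is handed in when it is done.

```bash
ls; mkdir -p pics; python3 - <<'E'
from station import robot, fingers, vision, workorder, recognise
import cv2
for n in ["scene","side","wrist"]:
    im=vision.grab_frame(n); cv2.imwrite(f"pics/{n}0.png",im[:,:,::-1])
    print(n,vision.calibration(n))
    if n!="wrist":
        for l in ["blue_dish_center","red_dish_center","yellow_dish_center","green_dish_center","cover_knob","black_stand_top","wood_stand_top","loupe_center","tweezers_center"]:
            print(l,[(d['rect'],d['p']) for d in recognise(l,n)])
print(robot.current_time_s())
E
```

```text
pics
scene {'mtx': array([[499.56805479,   0.        , 276.99603271],
       [  0.        , 499.56805479, 209.49237139],
       [  0.        ,   0.        ,   1.        ]]), 'k1': -0.0556826189211683, 'extrinsics': array([[-0.28506581,  0.95850337,  0.00296172,  0.16867996],
       [-0.66681335, -0.20053286,  0.71773709,  0.30708307],
       [ 0.68854734,  0.20262739,  0.69630791, -1.42505769],
       [ 0.        ,  0.        ,  0.        ,  1.        ]])}
blue_dish_center [([308.9, 261.5, 22.8, 31.2], 0.75)]
red_dish_center [([210.4, 184.5, 26.1, 20.2], 0.79)]
yellow_dish_center [([284.6, 203.5, 20.9, 25.4], 0.76), ([325.3, 194.8, 22.0, 19.1], 0.73)]
green_dish_center [([235.1, 254.5, 27.2, 22.3], 0.72)]
cover_knob [([381.1, 221.1, 25.1, 23.7], 0.63), ([310.1, 261.5, 26.0, 34.2], 0.29)]
black_stand_top [([137.9, 212.8, 34.6, 30.5], 0.57)]
wood_stand_top [([436.9, 291.6, 46.1, 37.5], 0.88)]
loupe_center [([363.9, 251.8, 18.9, 18.0], 0.66)]
tweezers_center [([250.0, 228.1, 52.2, 9.8], 0.56)]
side {'mtx': array([[493.66093972,   0.        , 275.16425671],
       [  0.        , 493.6609
[... 764 characters left out ...]
.5, 28.1, 17.2], 0.6)]
wood_stand_top [([145.1, 269.5, 39.8, 30.3], 0.8)]
loupe_center [([214.8, 248.8, 17.7, 16.0], 0.62)]
tweezers_center []
wrist {'mtx': array([[331.6757696 ,   0.        , 279.14998651],
       [  0.        , 331.6757696 , 217.32097267],
       [  0.        ,   0.        ,   1.        ]]), 'k1': -0.07142131692336007, 'T_tool_cam': array([[-1.39307120e-03,  9.63346784e-01,  2.68255536e-01,
         6.77536781e-02],
       [ 9.99998745e-01,  1.13960765e-03,  1.10056289e-03,
        -1.97224198e-04],
       [ 7.54517659e-04,  2.68256732e-01, -9.63347163e-01,
        -1.25322507e-01],
       [ 0.00000000e+00,  0.00000000e+00,  0.00000000e+00,
         1.00000000e+00]])}
1.05
```

```bash
python3 - <<'E'
import cv2
for n in ["scene","side"]:
    im=cv2.imread(f"pics/{n}0.png")
    cv2.imwrite(f"pics/{n}0z.png",cv2.resize(im[150:330,100:480],None,fx=2.1,fy=2.1,interpolation=cv2.INTER_CUBIC))
E
```

```text
(no output)
```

View pics/scene0z.png

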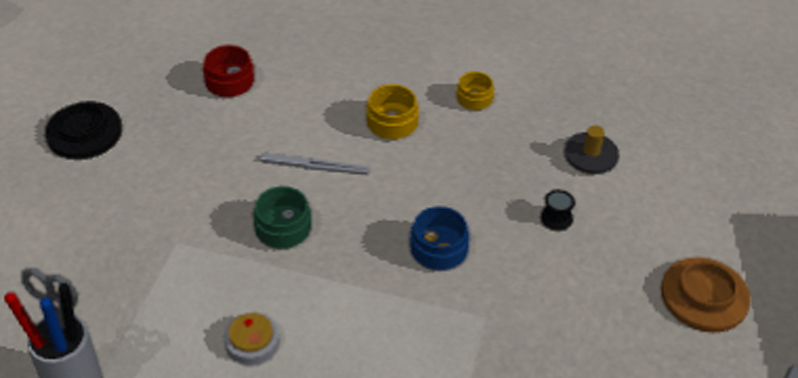

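View pics/side0z.png

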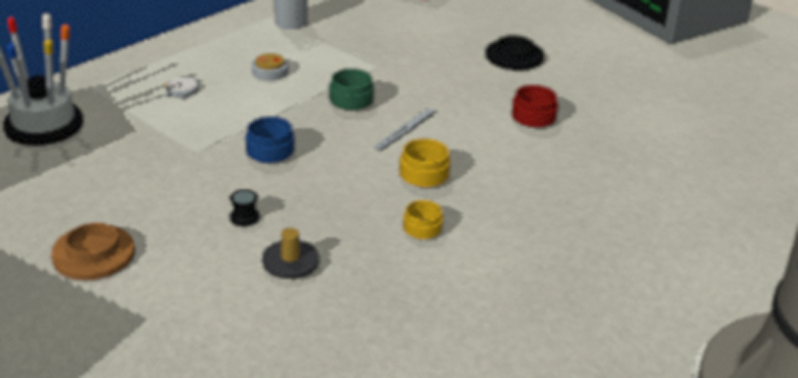

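View pics/wrist0.png

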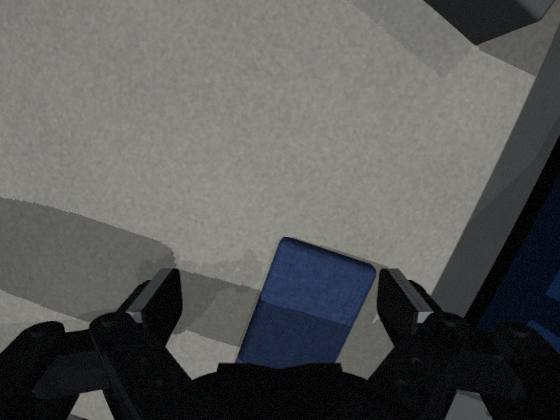

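```bash
cat > h.py <<'E'
from station import robot, fingers, vision, workorder, recognise
import numpy as np, cv2
from scipy.optimize import least_squares
from scipy.spatial.transform import Rotation as Rn
def ext(name, tool=None):
    c=vision.calibration(name)
    if name!='wrist': return c,c['extrinsics']
    p,r=tool
    T=np.eye(4);T[:3,:3]=Rn.from_euler('xyz',r,degrees=True).as_matrix();T[:3,3]=p
    return c,np.linalg.inv(T@c['T_tool_cam'])
def proj(P,c,E):
    q=np.atleast_2d(P)@E[:3,:3].T+E[:3,3]
    u=np.c_[q[:,0],-q[:,1]]/-q[:,2:3]
    u=u*(1+c['k1']*(u**2).sum(1,keepdims=True))
    return u*[c['mtx'][0,0],c['mtx'][1,1]]+c['mtx'][:2,2]
A=np.linspace(0,2*np.pi,72)
def circ(x,y,z,r): return np.c_[x+r*np.cos(A),y+r*np.sin(A),0*A+z]
DISH=[(0,.017),(.006,.0205),(.006,.028),(.026,.028),(.026,.0255),(.036,.0255)]
COVER=[(0,.017),(.006,.028),(.012,.028),(.012,.009),(.040,.009)]
STAND=[(0,.04),(.01,.04),(.01,.0255),(.022,.0255)]
LOUPE=[(0,.016),(.026,.016)]
def model(x,y,prof,z0=0,s=1): return np.vstack([circ(x,y,z0+z*s,r*s) for z,r in prof])
def bbox(x,y,prof,c,E,z0=0,s=1):
    p=proj(model(x,y,prof,z0,s),c,E); a,b=p.min(0),p.max(0)
    return np.r_[(a+b)/2,b-a]
def locate(rects,prof,z0=0,x0=(.55,-.1),s=1):
    # rects: list of (rect,(c,E))
    f=lambda v:np.concatenate([bbox(v[0],v[1],prof,*ce,z0=z0,s=s)[:2]-np.array(r)[:2] for r,ce in rects])
    o=least_squares(f,x0); return o.x,o.fun
E
python3 - <<'E'
from h import *
S=ext('scene');D=ext('side')
d={'blue':([308.9,261.5],[230.6,216.2],DISH),'red':([210.4,184.5],[354.8,201.0],DISH),'yellowL':([284.6,203.5],[301.8,228.3],DISH),
'green':([235.1,254.5],[266.9,192.6],DISH),'cover':([381.1,221.1],[238.0,267.4],COVER),'black':([137.9,212.8],[342.1,175.5],STAND),'wood':([436.9,291.6],[145.1,269.5],STAND),'loupe':([363.9,251.8],[214.8,248.8],LOUPE),'yellowS':([325.3,194.8],[301.8,253.4],DISH)}
for k,(a,b,p) in d.items():
    x,f=locate([(a,S),(b,D)],p); print(k,x.round(4),f.round(1),np.hypot(*x).round(3),bbox(*x,p,*S)[2:].round(1),bbox(*x,p,*D)[2:].round(1))
for a in ([223,225],[275,231]): print('tw',locate([(a,S)],[(0.003,.0001)])[0])
E
```

```text
blue [0.6106 0.0692] [-0.7 -0.8 -1.1  0.6] 0.615 [29. 31.] [24.1 22.9]
red [ 0.4505 -0.2026] [-0.5 -1.8 -1.4  0.3] 0.494 [25.3 25.3] [23.2 21. ]
yellowL [ 0.4642 -0.0195] [ 0.5 -1.  -0.4 -1.5] 0.465 [25.6 26.7] [24.9 23.8]
green [ 0.6341 -0.0752] [-0.5 -1.2 -1.3  0.1] 0.639 [28.7 30.4] [22.  20.4]
cover [0.4553 0.1882] [-1.6 -0.  -1.   1.9] 0.493 [26.7 23.8] [27.8 25. ]
black [ 0.5738 -0.3229] [ 0.3  0.3  0.4 -0.7] 0.658 [37.7 28.8] [28.8 17.6]
wood [0.5991 0.3167] [-1.5 -1.7 -2.3  0.1] 0.678 [43.7 37.1] [40.6 28.6]
loupe [0.5478 0.1698] [ 0.2 -1.1 -0.7 -1.1] 0.574 [17.6 20.5] [15.4 18.5]
yellowS [0.4026 0.0569] [-0.1 -3.7 -2.1 -1.5] 0.407 [25.5 25.9] [26.9 26.4]
tw [ 0.55325603 -0.13205587]
tw [ 0.53810088 -0.02036172]
```

```bash
python3 - <<'E'
from h import *
print(robot.tip_reach, robot.current_eef_rot())
for n,p in {'black':(.574,-.323),'blue':(.611,.069),'red':(.4505,-.2026),'yel':(.4642,-.0195),'cover':(.4553,.1882)}.items():
    for yaw in (0,90,-90,180):
        q=robot.inverse_kinematics([*p,.16],[180,0,yaw]); q2=robot.inverse_kinematics([*p,.022],[180,0,yaw])
        print(n,yaw,None if q is None else np.round(q), q2 is not None)
def look(p,name,lab):
    robot.move_to([*p,.16],[180,0,0])
    t=(robot.current_tool_pos(),robot.current_eef_rot())
    im=vision.grab_frame('wrist'); cv2.imwrite(f'pics/{name}.png',im[:,:,::-1])
    r=recognise(lab,'wrist'); print(name,t,[(x['rect'],x['p']) for x in r])
    np.savez(f'pics/{name}.npz',p=t[0],r=t[1])
look((.574,-.323),'wblack','black_stand_top')
look((.4505,-.2026),'wred','red_dish_center')
look((.611,.069),'wblue','blue_dish_center')
print(robot.current_time_s())
E
```

```text
0.017 [1.79998040e+02 3.29505082e-03 1.91307479e+01]
black 0 [ 33.  34.  -8.  75.   5.  71. -65.] True
black 90 [ 40.  35. -20.  75.  12.  72.  20.] True
black -90 [  23.   34.    8.   75.   -5.   71. -149.] True
black 180 [ 48.  38. -34.  74.  21.  74. 104.] True
blue 0 [  15.   33.  -36.   82.   20.   71. -113.] True
blue 90 [ 21.  36. -47.  82.  27.  73. -28.] True
blue -90 [ 28.  43. -62.  82.  38.  78. 145.] True
blue 180 [ 21.  36. -46.  82.  27.  73.  62.] True
red 0 [ 34.  16. -14. 102.   5.  62. -72.] True
red 90 [ 44.  17. -27. 102.   9.  63.  14.] True
red -90 [  25.   15.   -3.  103.    1.   62. -159.] True
red 180 [ 50.  19. -34. 102.  12.  63. 102.] True
yel 0 [ 28.  15. -33. 106.   9.  62. -98.] True
yel 90 [ 33.  16. -39. 106.  11.  62. -10.] True
yel -90 [ -51.   21.   65.  109.  -21.   64. -158.] True
yel 180 [ 38.  17. -45. 106.  14.  62.  77.] True
cover 0 [  17.   24.  -53.  102.   21.   65. -133.] True
cover 90 [ 21.  27. -61. 102.  25.  67. -47.] True
cover -90 [ 22.  27. -62. 102.  26.  67. 133.] True
cover 180 [ 21.  26. -59. 102.  24.  67.  44.] True
wblack (array([ 0.57284195, -0.3251593 ,  0.16032488]), array([ 1.79897990e+02,  3.06591562e-02, -1.56771895e-01])) [([277.9, 211.1, 93.4, 87.9], 0.6)]
wred (array([ 0.45094851, -0.20367196,  0.16079124]), array([ 1.79909954e+02, -1.23178139e-01, -5.90607702e-02])) [([284.8, 210.4, 67.8, 71.2], 0.89)]
wblue (array([0.61109115, 0.06611164, 0.15969073]), array([ 1.79864121e+02,  3.30058225e-02, -1.81166951e-01])) [([273.3, 208.8, 72.4, 73.9], 0.88)]
4.925
```

```bash
python3 - <<'E'
from h import *
ims=[]
for n,prof,rects in (('wblack',STAND,[277.9,211.1]),('wred',DISH,[284.8,210.4]),('wblue',DISH,[273.3,208.8])):
    t=np.load(f'pics/{n}.npz');ce=ext('wrist',(t['p'],t['r']))
    x,f=locate([(rects,ce)],prof,x0=t['p'][:2]); print(n,x.round(4),f,bbox(*x,prof,*ce)[2:])
    im=cv2.imread(f'pics/{n}.png')
    for z,r in prof: cv2.polylines(im,[proj(circ(*x,z,r),*ce).round().astype(int)],True,(255,255,255) if z<.03 else (255,0,255),1)
    ims.append(cv2.resize(im[130:330,180:380],(260*1,260)) if 0 else cv2.resize(im[140:290,205:355],(266,266),interpolation=cv2.INTER_CUBIC))
cv2.imwrite('pics/ov1.png',np.hstack(ims))
E
```

```text
wblack [ 0.567  -0.3239] [ 0.00000000e+00 -8.52651283e-14] [92.91798109 91.27590381]
wred [ 0.4505 -0.2081] [ 0.00000000e+00 -2.84217094e-14] [68.98134142 71.78511598]
wblue [0.612  0.0709] [0.00000000e+00 5.68434189e-14] [69.38271017 72.15057028]
```

View pics/ov1.png

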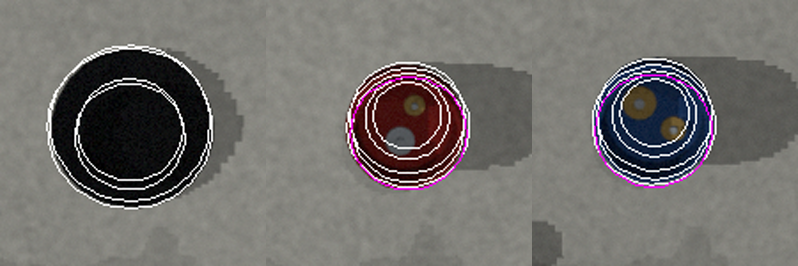

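View pics/wblue.png

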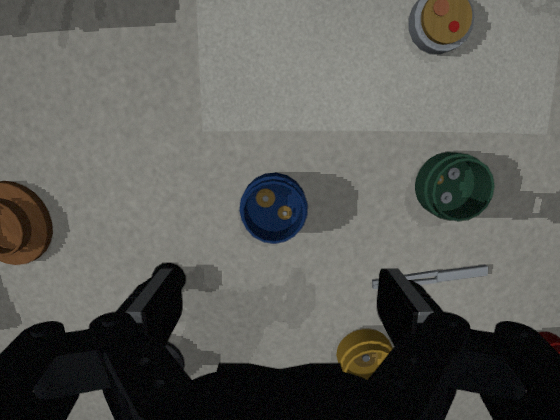

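```bash
cat >> h.py <<'E'
HUE={'blue':(105,130),'red':(172,5),'yellow':(18,32),'green':(60,95)}
def mask(im,kind,near,rad=70):
    hsv=cv2.cvtColor(im,cv2.COLOR_RGB2HSV); h,s,v=[hsv[...,i].astype(int) for i in range(3)]
    if kind=='black': m=v<48
    elif kind=='dark': m=(v<75)
    else:
        a,b=HUE[kind]; m=((h>=a)&(h<=b) if a<b else (h>=a)|(h<=b))&(s>110)
    m=m.astype(np.uint8)
    yy,xx=np.mgrid[:m.shape[0],:m.shape[1]]; m[np.hypot(xx-near[0],yy-near[1])>rad]=0
    m=cv2.morphologyEx(m,cv2.MORPH_OPEN,np.ones((3,3)))
    n,l,st,_=cv2.connectedComponentsWithStats(m); 
    k=1+np.argmax(st[1:,4]); pts=np.argwhere(l==k)[:,::-1]
    return cv2.convexHull(pts.astype(np.int32))
def cen(h):
    M=cv2.moments(h.astype(np.float32)); return np.array([M['m10'],M['m01']])/M['m00'],M['m00']
def fitm(hull,prof,ce,z0,x0,s=1):
    c,a=cen(hull)
    g=lambda v:cen(cv2.convexHull(proj(model(*v,prof,z0,s),*ce).astype(np.float32)))
    o=least_squares(lambda v:g(v)[0]-c,x0,diff_step=1e-3)
    return o.x,np.sqrt(a/g(o.x)[1])
def wlook(p,name,kind,prof,z=.16,z0=0,ax=None):
    if p is not None: robot.move_to([*p,z],[180,0,0])
    robot.pause(.5)
    t=(robot.current_tool_pos(),robot.current_eef_rot())
    im=vision.grab_frame('wrist'); cv2.imwrite(f'pics/{name}.png',im[:,:,::-1]); np.savez(f'pics/{name}.npz',p=t[0],r=t[1])
    ce=ext('wrist',t); g=np.array(p if ax is None else ax)
    near=proj([*g,z0+.02],*ce)[0]
    hull=mask(im,kind,near)
    x,s=fitm(hull,prof,ce,z0,g)
    o=im[:,:,::-1].copy(); cv2.polylines(o,[hull],True,(0,255,0),1)
    for zz,r in prof: cv2.polylines(o,[proj(circ(*x,z0+zz,r),*ce).round().astype(int)],True,(255,255,255),1)
    u,v=np.clip(near.astype(int),80,(480,340)); o=cv2.resize(o[v-80:v+80,u-80:u+80],(400,400),interpolation=cv2.INTER_CUBIC)
    cv2.imwrite(f'pics/{name}_ov.png',o)
    print(name,'xy',x.round(4),'scale',round(s,3),'tcp',t[0].round(4),t[1].round(2),'t',robot.current_time_s())
    return x
E
python3 - <<'E'
from h import *
wlook((.611,.069),'b1','blue',DISH)
wlook((.456,-.206),'r1','red',DISH)
wlook((.57,-.3235),'k1','black',STAND)
cv2.imwrite('pics/ov2.png',np.hstack([cv2.resize(cv2.imread(f'pics/{n}_ov.png'),(266,266)) for n in ('b1','r1','k1')]))
E
```

```text
b1 xy [0.6129 0.0712] scale 0.963 tcp [0.611  0.0691 0.16  ] [-1.8e+02  0.0e+00  1.0e-02] t 5.725
r1 xy [ 0.45   -0.2069] scale 0.968 tcp [ 0.4561 -0.2058  0.16  ] [-1.8e+02  0.0e+00  2.0e-02] t 7.475
k1 xy [ 0.5665 -0.3252] scale 0.972 tcp [ 0.5699 -0.3233  0.1603] [ 1.7999e+02 -1.0000e-02  1.0000e-02] t 8.7167
```

View pics/ov2.png

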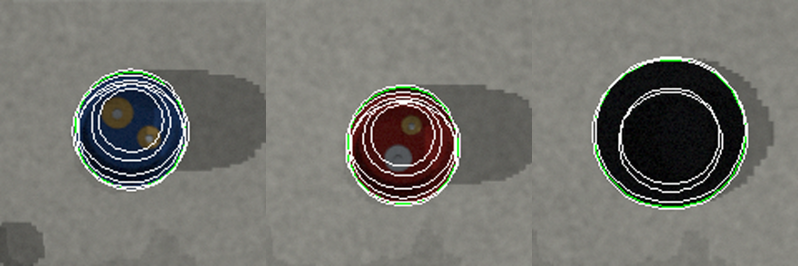

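```bash
cat >> h.py <<'E'
DOWN=[180,0,0]
def grasp(x,y,z,force=40,pre=1.0):
    robot.move_to([x,y,.10],DOWN); fingers.gripper_to(pre); 
    robot.line_to([x,y,z+.01],DOWN,velocity=.12)
    hit=robot.line_to([x,y,z],DOWN,velocity=.05,f_stop=8); robot.pause(.2)
    tp=robot.current_tool_pos(); print('hit',hit,'tcp',tp.round(4))
    fingers.gripper_to(0.0,force); robot.pause(.2)
    print('gap',robot.current_finger_gap(),'tcp',robot.current_tool_pos().round(4),'F',robot.current_contact_force().round(2))
E
python3 - <<'E'
from h import *
grasp(.6129,.0712,.020)
robot.line_to([.6129,.0712,.16],DOWN,velocity=.12); robot.pause(.4)
im=vision.grab_frame('wrist'); cv2.imwrite('pics/bheld.png',im[:,:,::-1])
print(robot.current_finger_gap(),robot.current_contact_force().round(2),robot.current_time_s(),robot.current_tool_pos())
E
```

```text
hit False tcp [0.6131 0.0712 0.0203]
gap 0.6438219246341004 tcp [0.6134 0.0714 0.0206] F [-0.82  0.62  3.84]
0.6394791744945314 [-0.3   1.43 -0.55] 14.0667 [0.61287237 0.07119623 0.1599024 ]
```

View pics/bheld.png

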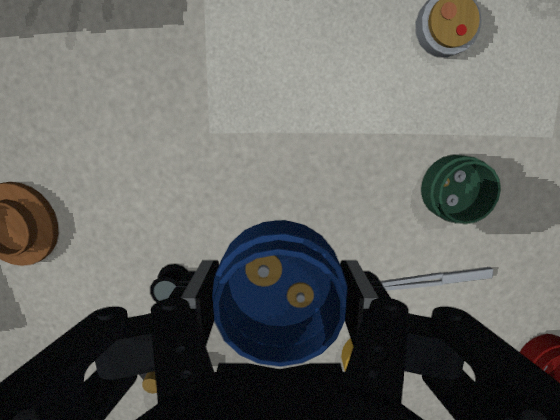

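```bash
python3 - <<'E'
from h import *
x=wlook(None,'bh2','blue',DISH,z0=.14,ax=(.6129,.0712))
E
```

```text
bh2 xy [0.614  0.0714] scale 0.953 tcp [0.6129 0.0712 0.16  ] [180.  -0.  -0.] t 14.6167
```

View pics/bh2_ov.png

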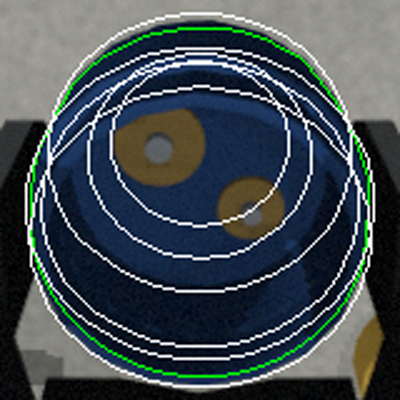

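```bash
cat >> h.py <<'E'
def place(x,y,ztcp,over=.003,app=.03):
    p=robot.current_tool_pos()
    zt=max(p[2],ztcp+.05)
    if abs(zt-p[2])>.002: robot.line_to([p[0],p[1],zt],DOWN,velocity=.15)
    robot.line_to([x,y,zt],DOWN,velocity=.2); robot.pause(.2)
    robot.line_to([x,y,ztcp+.012],DOWN,velocity=.1); robot.pause(.3)
    f0=robot.current_contact_force()
    hit=robot.line_to([x,y,ztcp-over],DOWN,velocity=.02,f_stop=5); 
    print('place hit',hit,'tcp',robot.current_tool_pos().round(4),'F',f0.round(2),robot.current_contact_force().round(2),robot.current_torque().round(2),'t',robot.current_time_s())
E
python3 - <<'E'
from h import *
place(.5655,-.3252,.036)
for n in ('scene','side'):
    im=vision.grab_frame(n); cv2.imwrite(f'pics/{n}p1.png',im[:,:,::-1])
a=cv2.imread('pics/scenep1.png')[130:280,60:260]; b=cv2.imread('pics/sidep1.png')[100:250,250:450]
cv2.imwrite('pics/p1.png',np.hstack([cv2.resize(q,(400,300),interpolation=cv2.INTER_CUBIC) for q in (a,b)]))
E
```

```text
place hit True tcp [ 0.5653 -0.3251  0.0366] F [ 0.19 -0.59 -0.9 ] [-0.07  0.21  5.43] [ 0.04  0.01 -0.02] t 19.1083
```

View pics/p1.png

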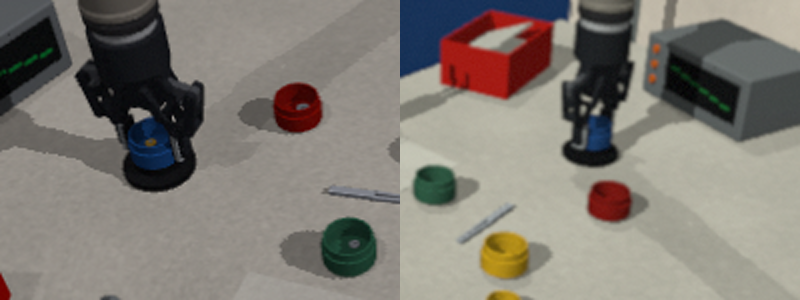

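```bash
python3 - <<'E'
from h import *
fingers.gripper_to(.9); robot.pause(.2)
p=robot.current_tool_pos(); robot.line_to([p[0],p[1],.18],DOWN,velocity=.15)
x=wlook(None,'bp','blue',DISH,z0=.016,ax=(.566,-.325))
x=wlook((.4545,-.206),'r2','red',DISH)
print(x)
grasp(x[0],x[1],.020)
robot.line_to([x[0],x[1],.16],DOWN,velocity=.12)
wlook(None,'rh','red',DISH,z0=.14,ax=x)
print(robot.current_finger_gap())
cv2.imwrite('pics/ov3.png',np.hstack([cv2.resize(cv2.imread(f'pics/{n}_ov.png'),(266,266)) for n in ('bp','r2','rh')]))
E
```

```text
bp xy [ 0.5655 -0.3245] scale 0.984 tcp [ 0.5643 -0.3247  0.1799] [-1.7999e+02  1.0000e-02  0.0000e+00] t 21.425
r2 xy [ 0.4499 -0.2068] scale 0.967 tcp [ 0.4547 -0.2062  0.1599] [-1.7999e+02  0.0000e+00 -1.0000e-02] t 22.6667
[ 0.44989692 -0.20681045]
hit False tcp [ 0.4501 -0.2069  0.0202]
gap 0.6424368977518763 tcp [ 0.4501 -0.2069  0.0205] F [-0.71  0.26  5.71]
rh xy [ 0.451  -0.2065] scale 0.953 tcp [ 0.4499 -0.2068  0.1599] [-1.8e+02  1.0e-02  0.0e+00] t 27.0167
0.644165698727893
```

View pics/ov3.png

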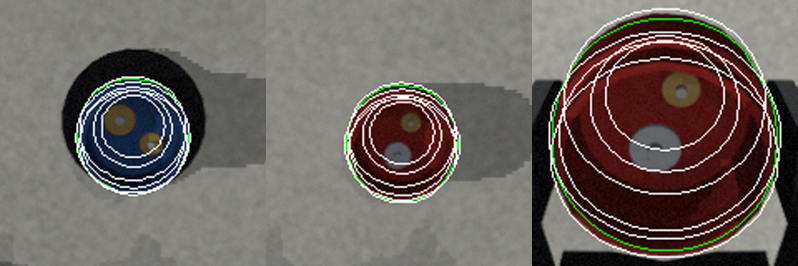

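```bash
python3 - <<'E'
from h import *
place(.5645,-.3247,.066)
fingers.gripper_to(.9); robot.pause(.2)
p=robot.current_tool_pos(); robot.line_to([p[0],p[1],.2],DOWN,velocity=.15)
x=wlook(None,'rp','red',DISH,z0=.046,ax=(.5655,-.3245))
robot.move_to([.45,-.15,.2],DOWN)
for n in ('scene','side'):
    im=vision.grab_frame(n); cv2.imwrite(f'pics/{n}p2.png',im[:,:,::-1])
a=cv2.imread('pics/scenep2.png')[170:250,90:190]; b=cv2.imread('pics/sidep2.png')[130:210,290:390]
cv2.imwrite('pics/p2.png',np.hstack([cv2.resize(q,(400,320),interpolation=cv2.INTER_CUBIC) for q in (a,b)]))
x=wlook((.4642,-.0215),'y1','yellow',DISH)
E
```

```text
place hit True tcp [ 0.5643 -0.3246  0.0666] F [ 0.55  0.54 -0.97] [0.19 0.48 4.03] [ 0.    0.06 -0.02] t 30.0333
rp xy [ 0.5644 -0.3241] scale 0.972 tcp [ 0.5633 -0.3242  0.1999] [-1.7999e+02  1.0000e-02 -0.0000e+00] t 32.1833
y1 xy [ 0.4605 -0.0179] scale 0.972 tcp [ 0.4643 -0.0219  0.1601] [ 1.7999e+02 -1.0000e-02 -5.0000e-02] t 34.275
```

View pics/p2.png

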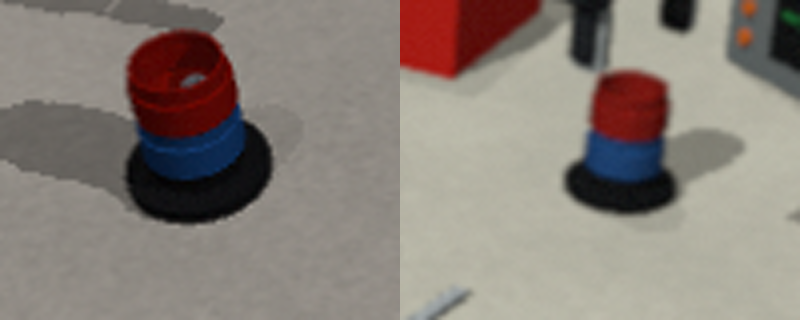

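View pics/y1.png

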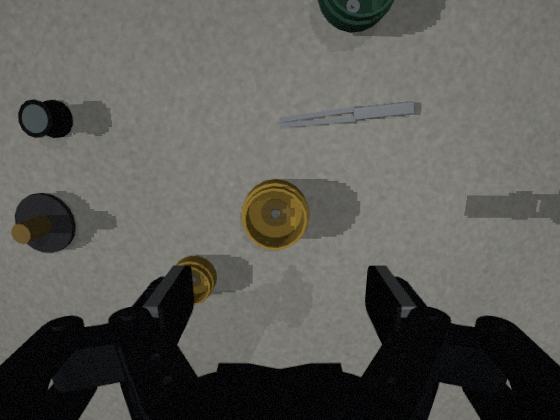

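View pics/y1_ov.png

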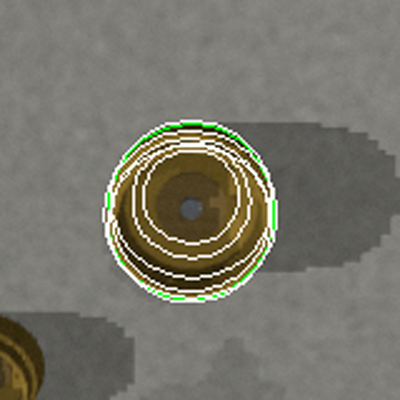

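Yellow candidates in this wrist picture: large at (275,214), about 66 px across, and small at (197,280), about 45 px. The large one is the one meant and matches the 56 mm model (scale 0.97, as for blue and red). The crop confirms it. Red is seated at the expected height.

```bash
python3 - <<'E'
from h import *
x=np.array([.4605,-.0179])
grasp(x[0],x[1],.020)
robot.line_to([x[0],x[1],.16],DOWN,velocity=.12)
h=wlook(None,'yh','yellow',DISH,z0=.14,ax=x)
print(robot.current_finger_gap())
d=h-robot.current_tool_pos()[:2]; print(d)
E
```

```text
hit False tcp [ 0.4607 -0.0179  0.0202]
gap 0.638045105854033 tcp [ 0.4607 -0.0179  0.0205] F [-1.16  0.11  6.17]
yh xy [ 0.4616 -0.0177] scale 0.953 tcp [ 0.4605 -0.0179  0.16  ] [-180.    0.    0.] t 38.6333
0.6355518933984567
[0.00109003 0.00022337]
```

View pics/yh.png

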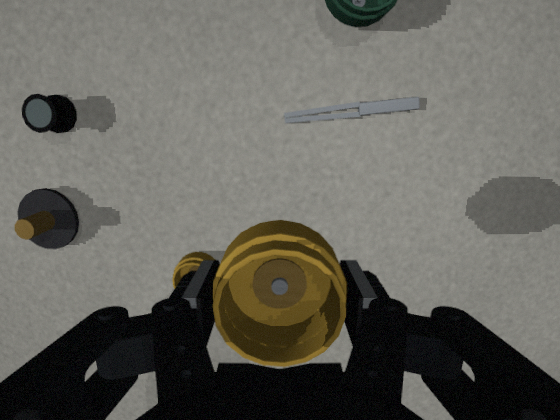

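```bash
python3 - <<'E'
from h import *
place(.5638,-.3244,.096)
fingers.gripper_to(.9); robot.pause(.2)
p=robot.current_tool_pos(); robot.line_to([p[0],p[1],.23],DOWN,velocity=.15)
x=wlook(None,'yp','yellow',DISH,z0=.076,ax=(.565,-.3243))
robot.move_to([.455,.1,.2],DOWN)
for n in ('scene','side'):
    im=vision.grab_frame(n); cv2.imwrite(f'pics/{n}p3.png',im[:,:,::-1])
a=cv2.imread('pics/scenep3.png')[160:240,90:190]; b=cv2.imread('pics/sidep3.png')[120:200,290:390]
x=wlook((.455,.186),'c1','dark',[(.006,.028),(.012,.028)],ax=(.455,.186))
cv2.imwrite('pics/p3.png',np.hstack([cv2.resize(q,(400,320),interpolation=cv2.INTER_CUBIC) for q in (a,b)]))
cv2.imwrite('pics/ov4.png',np.hstack([cv2.imread(f'pics/{n}_ov.png') for n in ('yp','c1')]))
E
```

```text
place hit True tcp [ 0.5637 -0.3244  0.0966] F [ 0.27 -0.41 -1.35] [-0.55  0.48  4.79] [-0.    0.15  0.03] t 42.15
yp xy [ 0.5636 -0.3238] scale 0.974 tcp [ 0.5626 -0.3239  0.2299] [-1.7999e+02  1.0000e-02 -0.0000e+00] t 44.3
c1 xy [0.45   0.1904] scale 0.976 tcp [0.4552 0.1856 0.1602] [ 1.7999e+02 -3.0000e-02 -5.0000e-02] t 47.025
```

View pics/p3.png

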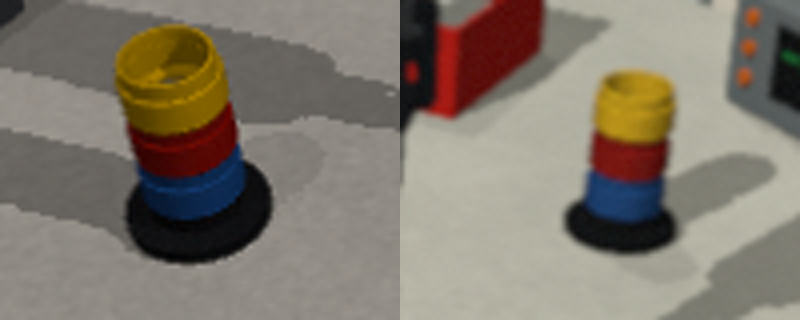

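View pics/ov4.png

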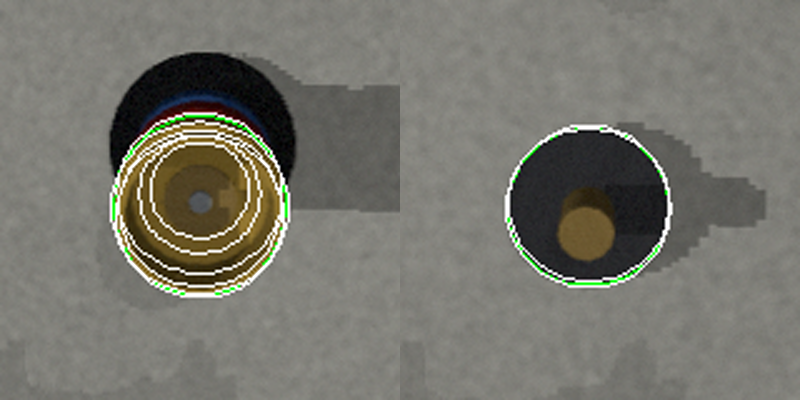

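View pics/c1.png

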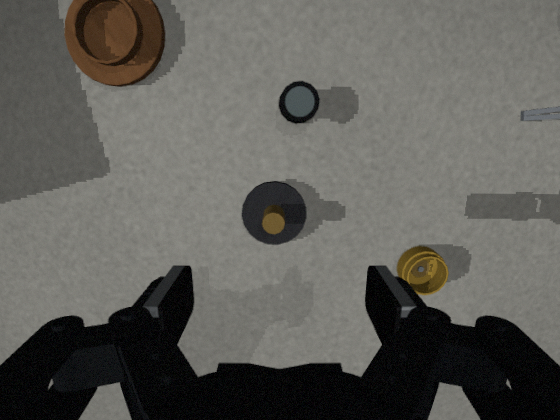

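```bash
python3 - <<'E'
from h import *
x=np.array([.4500,.1904])
grasp(x[0],x[1],.034,force=50,pre=.55)
robot.line_to([x[0],x[1],.17],DOWN,velocity=.12)
h=wlook(None,'ch','dark',[(.006,.028),(.012,.028)],z0=.136,ax=x)
print(robot.current_finger_gap())
im=vision.grab_frame('side'); cv2.imwrite('pics/sidech.png',cv2.resize(im[150:300,150:350,::-1],(800,600),interpolation=cv2.INTER_CUBIC))
E
```

```text
hit False tcp [0.4502 0.1905 0.0342]
gap 0.18905702450772005 tcp [0.4502 0.1905 0.0343] F [ 1.18 -0.84  3.64]
ch xy [0.4419 0.1907] scale 1.181 tcp [0.45   0.1904 0.1699] [1.8e+02 1.0e-02 1.0e-02] t 51.35
0.19461503555714157
```

View pics/ch.png

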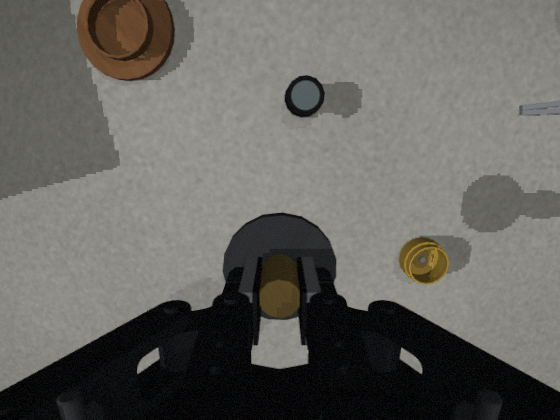

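View pics/sidech.png

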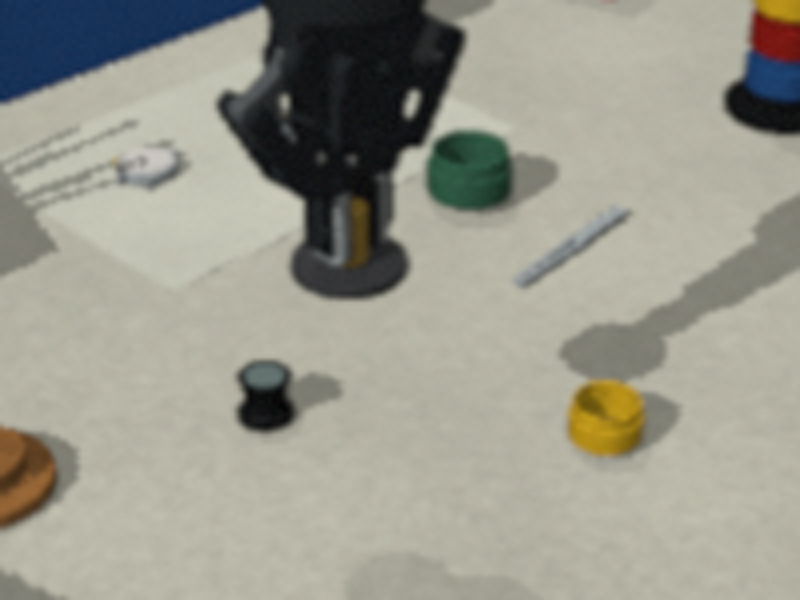

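```bash
python3 - <<'E'
from h import *
t=np.load('pics/ch.npz');ce=ext('wrist',(t['p'],t['r']))
for dx in(-.003,0,.003): print(dx,bbox(.45+dx,.1904,[(.006,.028),(.012,.028)],*ce,z0=.136), proj(model(.45+dx,.1904,[(.006,.028),(.012,.028)],.136),*ce).min(0))
im=cv2.imread('pics/ch.png');print(im[200:222,279].mean(1).round(), im[258,215:345:1].mean(1).round()[:20],im[258,325:345].mean(1).round())
E
```

```text
-0.003 [279.96531361 271.49576609 115.10991736 108.56342637] [222.41035493 217.21405291]
0 [279.96166617 265.92782586 115.73397775 109.53900273] [222.0946773  211.15832449]
0.003 [279.9579429  260.29925995 116.35974419 110.51544319] [221.77807081 205.04153836]
[145. 142. 139. 139. 141. 143. 145. 144. 143. 142. 147. 148. 138.  12.
  19.  26.  48.  47.  47.  49.  50.  46.] [136. 138. 136. 135. 140. 143. 145. 148. 135.  50.  45.  46.  40.  48.
  47.  49.  47.  49.  46.  46.] [ 36.  31.  33.  36.  27.  32.  29.  33.  34.  31.  57. 112. 137. 136.
 139. 142. 140. 140. 140. 139.]
```

```bash
python3 - <<'E'
from h import *
place(.5637,-.3241,.140)
for n in ('scene','side'):
    im=vision.grab_frame(n); cv2.imwrite(f'pics/{n}p4.png',im[:,:,::-1])
a=cv2.imread('pics/scenep4.png')[140:240,80:205]; b=cv2.imread('pics/sidep4.png')[100:200,280:405]
cv2.imwrite('pics/p4.png',np.hstack([cv2.resize(q,(400,320),interpolation=cv2.INTER_CUBIC) for q in (a,b)]))
E
```

```text
place hit True tcp [ 0.5636 -0.3241  0.1403] F [-0.5  -0.44 -1.71] [-0.47  0.41  4.42] [ 0.03  0.03 -0.01] t 56.0917
```

View pics/p4.png

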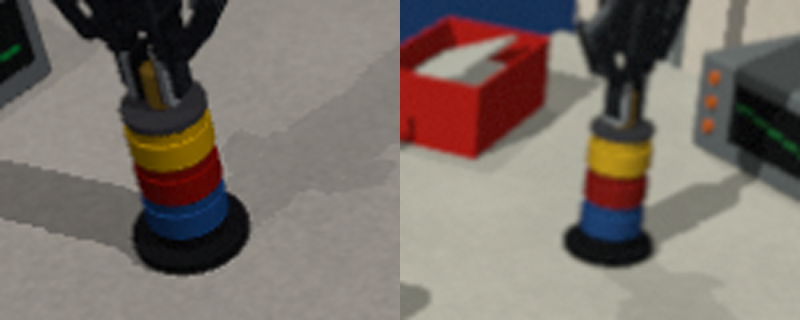

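```bash
python3 - <<'E'
from h import *
fingers.gripper_to(.5); robot.pause(.3)
p=robot.current_tool_pos(); robot.line_to([p[0],p[1],.27],DOWN,velocity=.12)
wlook(None,'cp','dark',[(.006,.028),(.012,.028)],z0=.106,ax=(.5636,-.324))
robot.move_to([.45,.0,.27],DOWN); robot.pause(.4)
for n in ('scene','side'):
    im=vision.grab_frame(n); cv2.imwrite(f'pics/{n}p5.png',im[:,:,::-1])
    o=cv2.imread(f'pics/{n}p5.png')
    for l in ["green_dish_center","loupe_center","tweezers_center"]: print(n,l,[(d['rect'],d['p']) for d in recognise(l,n)][:1])
    # overlay predicted stack outline
a=cv2.imread('pics/scenep5.png')[140:240,80:205]; b=cv2.imread('pics/sidep5.png')[100:200,280:405]
cv2.imwrite('pics/p5.png',np.hstack([cv2.resize(q,(400,320),interpolation=cv2.INTER_CUBIC) for q in (a,b)]))
E
```

```text
cp xy [ 0.5753 -0.3243] scale 1.196 tcp [ 0.5627 -0.3237  0.2699] [-180.    0.    0.] t 58.6583
scene green_dish_center [([235.9, 254.8, 25.3, 27.6], 0.92)]
scene loupe_center [([363.5, 250.9, 20.2, 18.5], 0.48)]
scene tweezers_center [([249.8, 228.9, 53.3, 9.4], 0.8)]
side green_dish_center [([266.8, 192.8, 22.2, 18.6], 0.68)]
side loupe_center [([216.4, 248.6, 15.5, 18.8], 0.53)]
side tweezers_center [([294.2, 212.3, 22.6, 19.7], 0.58)]
```

View pics/p5.png

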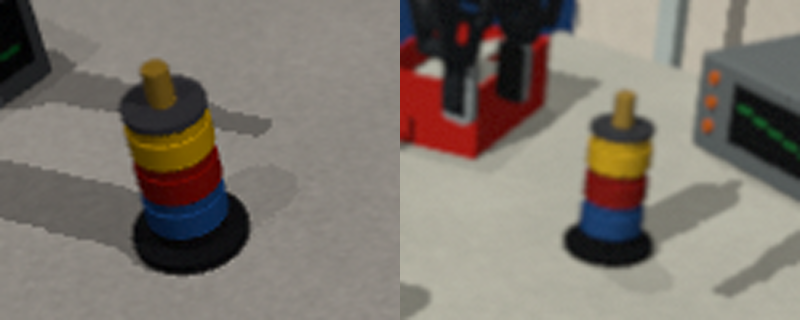

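View pics/cp_ov.png

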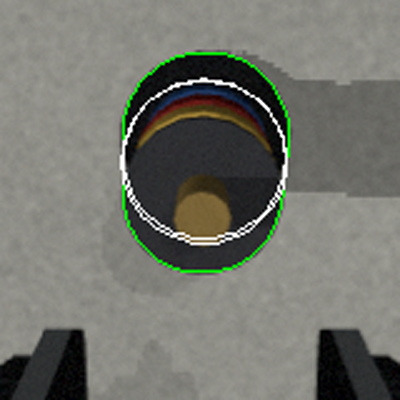

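View pics/scenep5.png

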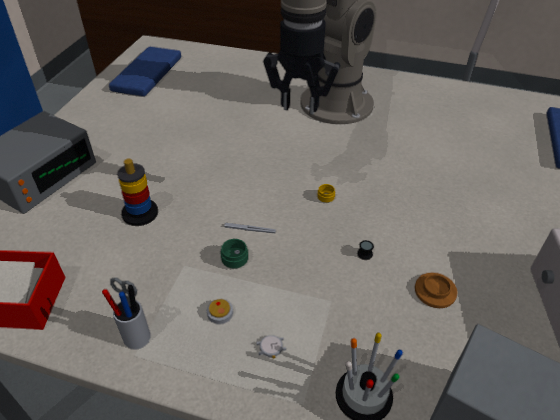

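The scene picture shows the full stack on the black stand at about (135,195), closed and upright. Green dish, loupe and tweezers are where they were. I'm handing the job in.

```bash
python3 - <<'E'
from h import *
print(robot.current_time_s()); workorder.close_job()
E
```

```text
60.75
the job is handed in; nothing more can be done
```

The stack is built on the black stand, blue, then red, then the larger yellow dish, closed with the dust cover. I handed it in at about 61 s with the robot clear of it.

- **Seating:** each part made contact within 0.7 mm of the height expected for a full 6 mm seat. The side and scene pictures show the stack upright and closed.
- **Bystanders:** in the final pictures the green dish and loupe are within 2 px of their first positions in both cameras. So are the tweezers in the scene view, but the side camera had missed them in the first picture, so I have no comparison there.
- **Failed or disagreeing checks:** the last wrist-camera fit of the cover failed, because its mask merged with the black stand. I judged the cover by its contact height and the pictures instead. The wrist-camera position fits showed a drift of about 2–3 mm in x from the stand to the yellow dish, which is spread over three joints that each have about 2.5 mm of play either way.

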